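Tilt the kit tray so the parts line up along its fence

TASK

Stand the spool of solder in the free space of the hinged tray, between the roll of tape and the clear parts box. Then lift the tray by its handle so that it tips towards its tall fence and all three things slide down into a single row, each resting against the fence with the box squarely along it. Lower the tray gently until it lies flat again with the row still in place, and let go; do not touch the tape or the box, and leave the other things on the bench where they are.

Things in the scene. Friction and masses are not known exactly. Their poses are not given: they have to be found in the camera images.
- tilt_fixture: fixed dark steel base (190 x 340 mm, on feet) with the hinged tray. Origin: on the bench under the middle of the tray. x points from the handle side to the fence side, y along the fence, z up. Place and yaw vary. Tray flat: floor top 27 mm above the bench, inside from x = -86 to +85 mm and y = -160 to +160 mm; fence 34 mm above the floor, end walls 14 mm, near lip 10 mm.
- tray (a joint): tilt of the polished aluminium tray about its hinge, rad: 0 = flat (its stop), positive = handle side raised, up to 0.9. The tray weighs 0.6 kg, falls back by its own weight and needs about 5 N at the handle. On its slippery floor things begin to slide at 0.27 to 0.40 rad of tilt; by 0.6 rad they run down to the fence.
- tray_hinge_line (a point): point on the hinge axis, in the middle of the tray's length under the fence, 24 mm above the bench; the axis runs along its y (parallel to the fence).
- tray_handle (a point): middle of the round steel handle bar (10 mm thick, straight for 64 mm along the tray's y) at the middle of the tray's near edge, opposite the fence; when flat 64 mm above the bench, 37 mm above the tray floor, 190 mm horizontally from the hinge axis. Fixed to the tray: pinched from above, it turns between the fingers as the tray tilts.
- row_fence (a point): middle of the fence's inner face, at floor level; it moves with the tray. x points through the fence (away from the parts), y along it, z up from the floor. Things in the row lie on its -x side.
- spool_mid (a point): centre of the solder spool (200 g, blue flanges, 56 mm across, 45 mm tall), half-way up, standing upright on the bench to the left of the tray at the start.
- tape_mid (a point): centre of the black roll of insulating tape (60 mm across, 18 mm tall, 70 g) lying flat in the tray, half-way up. Lies towards one end of the tray; which end varies.
- case_mid (a point): centre of the closed clear plastic parts box (90 x 113 x 32 mm, 140 g), half-way up, in the tray towards the other end. y along its 113 mm side; +x is the lid hinge side, whose face, 41 mm from this point, comes to lie along the fence; starts turned by up to 0.12 rad. Between it and the tape 75 mm or more are free along the fence: the spool goes there.
- screwdriver_mid (a point): yellow and black screwdriver, 200 mm, on the bench behind the spool; bystander.
- spanner_mid (a point): steel spanner, 177 mm, on the bench; bystander.
- spare_knob_mid (a point): black knob, 33 mm across, 20 mm tall, right of the tray; bystander.
Things that resemble listed ones, but are neither listed nor needed, are in the scene too. Of the things that look like the part that bears spool_mid, the middle-sized one is meant.

How it is judged:
On the way, in this order (a step that is already met when the one before it is completed fails the run):
1. the spool stands released on the tray floor, the tray flat (x of spool_mid in the frame of row_fence between -0.16 and -0.02 m and y of spool_mid in the frame of row_fence between -0.14 and 0.14 m and z of spool_mid in the frame of row_fence below 0.027 m and angle between spool_mid's own z axis and vertical below 0.1 rad and value of joint tray below 0.05 rad and contact force between the fingers and spool below 0.2 N), for 0.2 s.
2. the tray is tipped and all three things have slid to the fence (value of joint tray above 0.25 rad and x of spool_mid in the frame of row_fence above -0.034 m and x of tape_mid in the frame of row_fence above -0.036 m and x of case_mid in the frame of row_fence above -0.049 m), for 0.1 s.
At the end, for the whole second after the job is handed in: The tray lies flat (within 0.03 rad); spool, tape and parts box each rest flat and upright on its floor within 5 mm of the fence, the box's long side along the fence within 0.07 rad (then its hinge face within 7 mm at its middle); everything is at rest (value of joint tray below 0.03 rad and x of spool_mid in the frame of row_fence between -0.033 and 0 m and x of tape_mid in the frame of row_fence between -0.035 and 0 m and x of case_mid in the frame of row_fence between -0.048 and 0 m and angle between the y axis of case_mid and the y axis of row_fence, either way round below 0.07 rad and angle between each of spool_mid, tape_mid, case_mid's own z axis and vertical below 0.1 rad and z of spool_mid in the frame of row_fence below 0.028 m and z of tape_mid in the frame of row_fence below 0.015 m and z of case_mid in the frame of row_fence below 0.022 m and linear speed of each of spool, tape, parts_case below 0.02 m/s); the robot touches nothing.
It fails at once if the tray is dropped: it falls back faster than 1.5 rad/s (velocity of joint tray below -1.5 rad/s).
It fails at once if the tape or the parts box is touched with the gripper (contact force between any of the arm, the fingers and tape above 1 N or contact force between any of the arm, the fingers and parts_case above 1 N).
It fails at once if a bystander is moved by more than 20 mm (distance of any of screwdriver_mid, spanner_mid, spare_knob_mid from where it was at the start of the episode above 0.02 m).
It also fails if it takes over 58 s, if anything falls off the work surface, if the arm or the gripper's body presses on something with over 40 N, if the wrist force passes 120 N, or if a joint passes its speed limit or range.

ROBOT

A 6-joint arm with a two-finger parallel gripper is mounted at the origin on a cart in front of the work surface, level with it; the furniture and walls round the work are solid. World frame = base frame: x ahead of the robot, y to its left, z up, the work surface at z = 0. Lengths are in m, angles in rad, forces in N, time in s.
With the tool pointing down it reaches from about 0.35 to 0.85 m from the base axis. Payload 8.1 kg.
Tool frame: the origin (TCP) lies at the centre of the arm's flange, where the gripper is bolted on; the fingertips stand 186 mm ahead of it and the grasp point (between the pads) lies 167 mm ahead of it (robot.grasp_offset is the distance from the TCP to the grasp point, in m); z points along the fingers, y is the line along which they close (so a half turn about z gives the same grasp; the last joint's range is limited). The gripper opens to 93 mm and grips with 3 to 60 N. Pads are 15 mm wide; open, the fingers measure 128 mm over their backs; the gripper's body (75 mm by 188 mm) begins 65 mm behind the grasp point.
Start: joints at [1.193, 0.13, 1.488, -0, 1.523, -0.085], TCP at [0.173, 0.574, 0.405] pointing down, gripper open.
Joint ranges: [-2.96, 2.96], [-0.89, 2.26], [0.02, 2.5], [-1.34, 4.48], [0, 2.73], [-2.66, 2.66]. Speed limits (rad/s): [2.39, 2.39, 2.79, 3.14, 3.14, 3.14].

INTERFACE

Orientations are given as a rotation vector (axis times angle).
In Python, from plant import robot gives the robot as it stands.
- The arm moves only by the tool drive_tool, never from a script. Its argument "moves" is one flat list of numbers, 7 for each row, row after row: the finger opening in mm, from 0 to 93, then the shift along the tool's x, y, z in mm, then the turn, a rotation vector about the tool's x, y, z in degrees. A call has 1 to 8 rows; each row shifts and turns the commanded pose from where the row before left it, along the tool's axes as they then stand; what a row does not reach is not made up. A row lasts 1/10 s, in which the tool goes at most 50 mm and 8.59 degrees, less where a joint would pass 70% of its speed; a pose out of reach is approached as far as the arm can. A call is refused whole if a number of a shift passes 50 or a number of a turn 8.59, either way. A call with a gripper value outside its range is refused whole. The fingers move at their own pace and stop on an object; "grip_force" is the grip in N (left out, the last holds). Time passes only in rows, so rows that do not move let the fingers close. It gives the time, the measured TCP pose, the force, the opening and the grip force at its end, in the units of the state.
- robot.read_state(): the state, without advancing time (a new reading comes with each control period).
- robot.read_camera(name): name is "scene" or "side" or "wrist"; returns a dict with "color" (480x640x3 uint8, red, green, blue), "depth" (480x640 float32, m along the optical axis (not along the pixel's ray), 0 where there is no reading), "mtx" (3x3 intrinsics, pixels), "R" (3x3) and "t" (3): a world point X has camera coordinates R X + t. Camera axes: x right, y down, z forward; pixel columns grow to the right and rows downward; lengths in m; the calibration is good to about 2 mm. A picture is of the moment at which its call begins.
- robot.close_job(): hands the job in; it is judged then, once.
The state is a dict: "t": time; "q": joint angles; "dq": joint speeds; "joint_torque": joint torques, N m; "tool_pos": TCP position; "orientation": TCP orientation; "force": force on the tool from outside, world axes, zero at the start; "wrist_torque": the same for the moment, N m; "opening": finger opening in m; "gripper_force": force on a finger pad.
Only numpy, scipy, OpenCV 4.12 (cv2) and the standard library are available. Lean on these libraries where they do the work, as an engineer would, in place of code of your own. Each camera call takes 0.05 s, during which the arm holds its last target. There are 200 camera calls.

## Working session

There is one attempt and no reset: what is moved stays moved. The work goes in short steps, Python scripts to look and compute and a tool call to move; the robot and the scene stay as the last step left them, time stands still between calls to the robot, and variables do not carry over. Pictures are saved under pics/ and viewed, at most 10 in all, crops included, and the job is handed in when it is done.

Besides the shell and the picture viewer there is one more tool, called as name(argument=value, ...) on one line, values as JSON. drive_tool: Moves the arm, as the interface text tells. Its arguments: {"type":"object","properties":{"moves":{"type":"array","items":{"type":"number"}},"grip_force":{"type":"number"}},"required":["moves"]}

```bash
mkdir -p pics
cat > h.py <<'E'
import numpy as np, cv2
from plant import robot
from scipy.spatial.transform import Rotation as Ro
def save(n,c): cv2.imwrite(n,cv2.cvtColor(c,cv2.COLOR_RGB2BGR))
def pts(c):
    d=c["depth"];v,u=np.mgrid[:480,:640];K=c["mtx"]
    P=np.stack([(u-K[0,2])/K[0,0]*d,(v-K[1,2])/K[1,1]*d,d],-1)
    return (P-c["t"])@c["R"]
def ray(c,u,v,z):
    r=c["R"].T@np.linalg.inv(c["mtx"])@[u,v,1];o=-c["R"].T@c["t"]
    return o+r*(z-o[2])/r[2]
E
python3 - <<'E'
from h import *
for n in("scene","side"):
    c=robot.read_camera(n);save(f"pics/{n}0.png",c["color"]);np.savez(f"{n}0.npz",**c);print(n,-c["R"].T@c["t"],c["R"][2])
s=robot.read_state();print(s)
E
```

```text
scene [ 0.11611174 -1.01088151  0.85380131] [ 0.31546757  0.68723064 -0.65436554]
side [ 0.53671708 -1.12359852  0.60699521] [-0.06047204  0.87156069 -0.48654403]
{'t': 0.1, 'q': array([ 1.19261663e+00,  1.31109506e-01,  1.48915583e+00,  5.96641164e-06,
        1.52300367e+00, -8.54180724e-02]), 'dq': array([ 0.00022202, -0.00208793, -0.00205988,  0.00309861, -0.00030369,
        0.00212484]), 'joint_torque': array([ 5.68546554e-06, -5.61337495e+01, -4.93101311e+01,  7.69842183e-02,
        2.89778388e-02, -2.77539058e-06]), 'tool_pos': array([0.17307207, 0.57428697, 0.40378582]), 'orientation': array([-4.58171632e-01, -3.10760689e+00,  2.56031834e-03]), 'force': array([-0.50409554,  0.46156746, -0.67915312]), 'wrist_torque': array([-0.02582164, -0.05238256,  0.00908653]), 'gripper_force': 0.0, 'opening': 0.09258858233919767}
```

View pics/scene0.png

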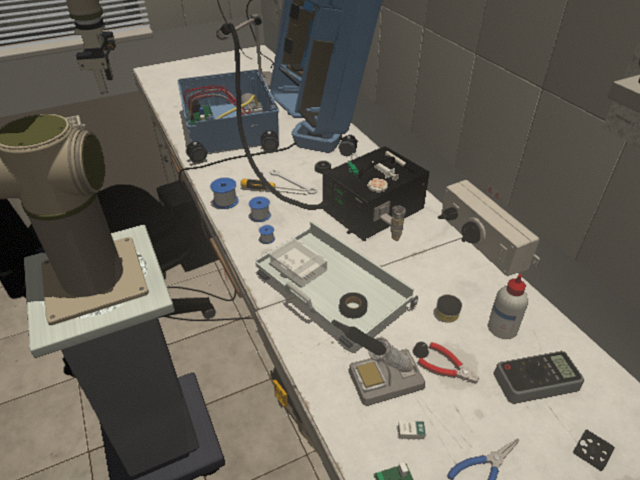

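View pics/side0.png

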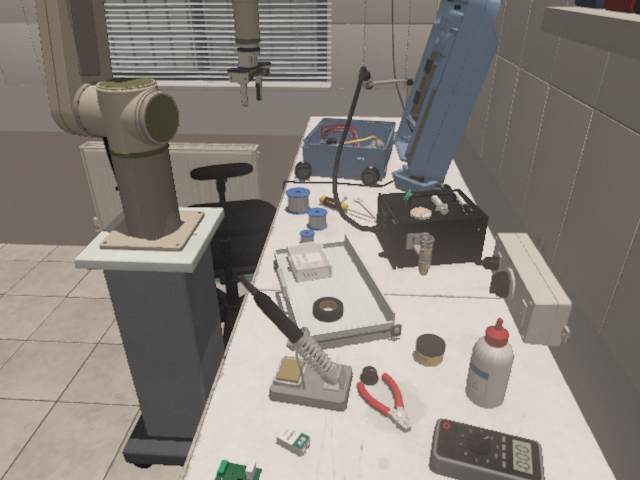

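The scene view shows the tray at about (335,285), with its handle at (297,300) on the robot side and the fence on the far side. The box is at (298,262), the tape at (353,303), and the soldering-iron handle overhangs near (350,335).
Things that could be taken for the spool in this view: large at (224,192), middle at (260,208), small at (266,234). I choose the middle one, (260,208), which is (317,218) in the side view.

Run:
```python
from h import *
for n in("scene","side"):
    c=dict(np.load(f"{n}0.npz"));P=pts(c);hsv=cv2.cvtColor(c["color"],cv2.COLOR_RGB2HSV)
    m=((hsv[...,0]>100)&(hsv[...,0]<125)&(hsv[...,1]>110)).astype(np.uint8)
    k,l,st,ce=cv2.connectedComponentsWithStats(m)
    for i in range(1,k):
        if st[i,4]>25:
            q=P[l==i]; 
            if abs(np.median(q[:,2]))<.15 : print(n,"blue",ce[i].round(),st[i],q.mean(0).round(3),np.percentile(q,2,axis=0).round(3),np.percentile(q,98,axis=0).round(3))
    # tray floor
    x,y,z=P[...,0],P[...,1],P[...,2]
    reg=(x>.2)&(x<.85)&(y>-.35)&(y<.35)
    f=(reg&(abs(z-.027)<.005)).astype(np.uint8)
    f=cv2.morphologyEx(f,cv2.MORPH_OPEN,np.ones((3,3)))
    k,l,st,ce=cv2.connectedComponentsWithStats(f);i=1+np.argmax(st[1:,4])
    q=P[l==i];print("floor",st[i],q.mean(0).round(4),cv2.minAreaRect(q[:,:2].astype(np.float32)))
    b=(l==i)
    # higher pts
    for zz in((.056,.062),(.062,.072)):
        h=reg&(z>zz[0])&(z<zz[1]);q=P[h];print(zz,h.sum(),q.min(0).round(3),q.max(0).round(3))
c=dict(np.load("scene0.npz"));im=c["color"][170:350,190:430];save("pics/crop0.png",cv2.resize(im,None,fx=3.2,fy=3.2,interpolation=cv2.INTER_CUBIC))
```

```text
scene blue [223. 185.] [211 178  25  15 267] [0.376 0.154 0.059] [0.347 0.126 0.055] [0.407 0.185 0.063]
scene blue [259. 203.] [250 197  19  12 165] [0.441 0.05  0.047] [0.419 0.028 0.044] [0.464 0.073 0.05 ]
scene blue [266. 230.] [260 226  14   9  85] [ 0.42  -0.06   0.043] [ 0.407 -0.064  0.03 ] [ 0.438 -0.033  0.037]
scene blue [473. 460.] [463 457  18   6  38] [ 0.521 -0.747  0.012] [ 0.504 -0.751  0.01 ] [ 0.534 -0.743  0.015]
scene blue [494. 474.] [489 468   9  12  56] [ 0.522 -0.789  0.042] [ 0.157 -0.989  0.009] [ 0.547 -0.774  0.77 ]
floor [ 262  233  125   78 3222] [ 0.499  -0.2629  0.0285] ((0.4828941226005554, -0.24694857001304626), (0.16905340552330017, 0.2607853412628174), 18.14809226989746)
(0.056, 0.062) 1769 [ 0.341 -0.349  0.056] [0.85  0.35  0.062]
(0.062, 0.072) 1054 [ 0.343 -0.349  0.062] [0.85  0.263 0.072]
side blue [292. 192.] [287 188  13   9  57] [0.362 0.151 0.056] [0.347 0.125 0.054] [0.381 0.183 0.059]
side blue [303. 190.] [298 188  11   7  36] [0.392 0.168 0.057] [0.377 0.142 0.055] [0.407 0.188 0.059]
floor [ 277  244  103   64 3252] [ 0.4941 -0.2591  0.0265] ((0.4791027903556824, -0.24965505301952362), (0.17033623158931732, 0.2616347670555115), 17.72720718383789)
(0.056, 0.062) 1552 [ 0.343 -0.35   0.056] [0.848 0.348 0.062]
(0.062, 0.072) 741 [ 0.381 -0.35   0.062] [0.849 0.27  0.072]
```

View pics/crop0.png

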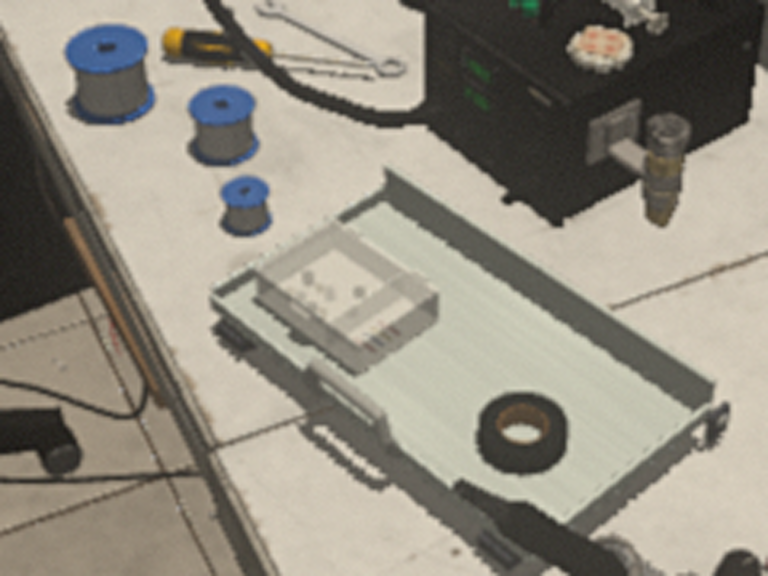

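The crop confirms the middle spool, whole and upright, at crop (222,125), between the large one at (110,75) and the small one at (245,205). The fence's top edge runs (385,172)–(715,388), the handle bar (310,362)–(383,415), and the tape is centred at (522,430).

Run:
```python
from h import *
c=dict(np.load("scene0.npz"));P=pts(c)
g=lambda cx,cy,z:ray(c,190+cx/3.2,170+cy/3.2,z).round(4)
A=g(385,172,.061);B=g(715,388,.061);d=B-A;print("fence",A,B,np.hypot(*d[:2]),np.degrees(np.arctan2(d[0],-d[1])))
print("handle",g(310,362,.067),g(383,415,.067),g(346,388,.067))
print("floor corners near-right/near-left",g(570,525,.027),g(385,205,.027),g(700,405,.027))
print("tape",g(522,425,.045),"spool",g(222,104,.045))
print("box top L,R,near,far",g(340,222,.059),g(256,270,.059),g(437,297,.059),g(365,350,.059))
s=robot.read_state();R=Ro.from_rotvec(s["orientation"]).as_matrix();print(R.round(3))
x,y,z=P[...,0],P[...,1],P[...,2]
v,u=np.mgrid[:480,:640]
h=(u>282)&(u<314)&(v>278)&(v<304)&(z>.055)&(z<.075);q=P[h];print("handle cloud",h.sum(),q.mean(0),cv2.minAreaRect(q[:,:2].astype(np.float32)))
t=(u>335)&(u<370)&(v>288)&(v<320)&(z>.040)&(z<.05);print("tape top",P[t].mean(0),cv2.minEnclosingCircle(P[t][:,:2].astype(np.float32)))
i=(u>330)&(u<420)&(v>315)&(v<380)&(z>.05);q=P[i];print("iron",q.shape,q.min(0),q.max(0))
for yy in np.arange(-.5,-.28,.03):
  k=q[abs(q[:,1]-yy)<.015]
  if len(k):print(yy.round(2),k.min(0).round(3),k.max(0).round(3))
```

```text
fence [ 0.5191 -0.1079  0.061 ] [ 0.6189 -0.413   0.061 ] 0.3210078659472381 18.11322435163116
handle [ 0.3846 -0.2776  0.067 ] [ 0.4084 -0.3431  0.067 ] [ 0.3966 -0.3103  0.067 ]
floor corners near-right/near-left [ 0.4904 -0.4479  0.027 ] [ 0.5189 -0.1068  0.027 ] [ 0.6223 -0.3963  0.027 ]
tape [ 0.4956 -0.3731  0.045 ] spool [0.4438 0.0524 0.045 ]
box top L,R,near,far [ 0.4648 -0.1448  0.059 ] [ 0.3886 -0.1669  0.059 ] [ 0.4935 -0.2503  0.059 ] [ 0.4257 -0.2761  0.059 ]
[[-0.957  0.289 -0.001]
 [ 0.289  0.957 -0.002]
 [ 0.    -0.002 -1.   ]]
handle cloud 159 [ 0.39484846 -0.31183906  0.06747324] ((0.3954869508743286, -0.30440983176231384), (0.07856419682502747, 0.039832986891269684), 80.7513427734375)
tape top [ 0.49416896 -0.37295933  0.04566031] ((0.49562695622444153, -0.3710119426250458), 0.03160139173269272)
iron (1307, 3) [ 0.11611174 -1.01088151  0.05002761] [ 0.51953036 -0.51634213  0.85380131]
```

Run:
```python
from h import *
c=dict(np.load("scene0.npz"));P=pts(c)
print("hose")
for u,v in((223,8),(235,30),(238,60),(239,90),(243,120),(250,145),(260,168),(275,187),(290,199),(310,206),(262,40),(250,20)):
    q=P[v-1:v+2,u-6:u+7].reshape(-1,3);d=c["depth"][v-1:v+2,u-6:u+7].ravel();ok=d>0
    k=np.argmin(np.where(ok,d,9));print((u,v),q[k].round(3))
print("iron",[P[v,u].round(3).tolist() for u,v in((336,325),(345,331),(355,336),(365,343))])
s=dict(np.load("side0.npz"));S=pts(s)
print("iron side",[S[v,u].round(3).tolist() for u,v in((248,284),(262,298),(280,315),(300,337))])
print("screwdriver",ray(c,243,184,.01),ray(c,305,193,.01))
print("iron tip tri",)
def tri(a,b):
    M=[]
    for cc,(u,v) in((c,a),(s,b)):
        M.append(cc["mtx"]@np.c_[cc["R"],cc["t"]])
    X=cv2.triangulatePoints(M[0],M[1],np.array(a,float),np.array(b,float));return (X[:3]/X[3]).ravel()
print(tri((334,322),(243,280)))
m=P[...,2]
reg=(P[...,0]>.38)&(P[...,0]<.66)&(P[...,1]>-.55)&(P[...,1]<-.38)&(m>.07)&(m<.4);q=P[reg];print("obst right end",reg.sum(),q[::max(1,len(q)//10)].round(3))
```

```text
hose
(223, 8) [0.721 1.219 0.193]
(235, 30) [0.553 0.488 0.347]
(238, 60) [0.538 0.43  0.281]
(239, 90) [0.516 0.388 0.213]
(243, 120) [0.491 0.33  0.15 ]
(250, 145) [0.482 0.258 0.102]
(260, 168) [0.484 0.18  0.068]
(275, 187) [0.502 0.1   0.044]
(290, 199) [0.531 0.037 0.035]
(310, 206) [ 0.572 -0.023  0.038]
(262, 40) [0.743 0.849 0.179]
(250, 20) [0.699 0.811 0.261]
iron [[0.373, -0.528, 0.203], [0.388, -0.532, 0.184], [0.402, -0.542, 0.174], [0.422, -0.544, 0.147]]
iron side [[0.382, -0.53, 0.197], [0.404, -0.539, 0.178], [0.43, -0.539, 0.146], [0.461, -0.546, 0.11]]
screwdriver [0.44731731 0.20496179 0.01      ] [0.59038814 0.08322998 0.01      ]
iron tip tri
[ 0.373317   -0.51967458  0.19868254]
obst right end 841 [[ 0.38  -0.525  0.203]
 [ 0.416 -0.527  0.169]
 [ 0.424 -0.532  0.159]
 [ 0.403 -0.54   0.169]
 [ 0.443 -0.536  0.137]
 [ 0.47  -0.54   0.121]
 [ 0.445 -0.543  0.13 ]
 [ 0.431 -0.544  0.131]
 [ 0.442 -0.525  0.094]
 [ 0.443 -0.543  0.105]
 [ 0.462 -0.547  0.075]]
```

drive_tool(moves=[80,-34,-35,0,0,0,0,80,-34,-35,0,0,0,0,80,-34,-35,0,0,0,0,80,-34,-35,0,0,0,0,80,-34,-35,0,0,0,0,80,-34,-35,0,0,0,0,80,-34,-35,0,0,0,0,80,-34,-35,0,0,0,0])

```text
t: 0.9
tool_pos: [0.353, 0.226, 0.4045]
orientation: [0.458, 3.108, 0.0]
force: [0.6, 0.6, -0.4]
opening: 0.0801
gripper_force: 0.0
```

drive_tool(moves=[80,-34,-35,0,0,0,8,80,-34,-35,0,0,0,0,80,-34,-35,0,0,0,0,80,-34,-35,0,0,0,0,80,0,0,0,0,0,8.5,80,0,0,0,0,0,8.5,80,0,0,0,0,0,8.5,80,0,0,0,0,0,8.5])

```text
t: 1.7
tool_pos: [0.4237, 0.0461, 0.4043]
orientation: [-1.551, -2.731, 0.001]
force: [0.2, 0.2, -0.4]
opening: 0.0801
gripper_force: 0.0
```

drive_tool(moves=[80,0,0,20,0,0,8.5,80,0,0,20,0,0,8.5,80,0,0,20,0,0,8.5,80,0,0,20,0,0,8.5,80,0,0,20,0,0,8,80,0,0,0,0,0,0])

```text
t: 2.3
tool_pos: [0.4224, 0.0465, 0.3016]
orientation: [-2.42, -1.998, 0.007]
force: [0.1, 0.2, 0.5]
opening: 0.0803
gripper_force: 0.0
```

```bash
cat >> h.py <<'E'
def rel(target,yaw=None):
    "tool-frame shift (mm) that brings the grasp point to target, and tool-z turn (deg) so that tool y has world angle yaw"
    s=robot.read_state();R=Ro.from_rotvec(s["orientation"]).as_matrix();g=s["tool_pos"]+R[:,2]*robot.grasp_offset
    a=np.degrees(np.arctan2(R[1,1],R[0,1]))
    print("t",s["t"],"grasp",g.round(4),"zaxis",R[:,2].round(3),"yaw",a.round(1),"open",s["opening"],"F",s["force"].round(1))
    print("shift mm",(R.T@(np.array(target)-g)*1e3).round(1),"turn",None if yaw is None else (a-yaw).round(1))
E
python3 - <<'E'
from h import *
c=robot.read_camera("wrist");save("pics/w1.png",c["color"]);P=pts(c);hsv=cv2.cvtColor(c["color"],cv2.COLOR_RGB2HSV)
m=((hsv[...,0]>100)&(hsv[...,0]<125)&(hsv[...,1]>110)).astype(np.uint8)
k,l,st,ce=cv2.connectedComponentsWithStats(m)
for i in range(1,k):
    if st[i,4]>300:
        q=P[l==i];q=q[(q[:,2]>.02)&(q[:,2]<.08)]
        if len(q)>100:
            print(ce[i].round(),st[i],np.median(q[:,2]));t=q[abs(q[:,2]-np.percentile(q[:,2],90))<.006];print(cv2.minEnclosingCircle(t[:,:2].astype(np.float32)))
rel([.443,.051,.025],-10)
E
```

```text
[226.  96.] [  167    36   122   119 10929] 0.05737356091369633
((0.3774056136608124, 0.1574888378381729), 0.035674888640642166)
[351. 229.] [ 316  188   73   78 4279] 0.04476484646714479
((0.442059725522995, 0.053444329649209976), 0.027700169011950493)
[349. 329.] [329 322  39  12 335] 0.031281025695935626
((0.42410755157470703, -0.03586702048778534), 0.015728909522294998)
t 2.35 grasp [0.4224 0.0465 0.1361] zaxis [-0.004  0.    -1.   ] yaw -10.6 open 0.07984320379767774 F [-0.2 -0.1  1.4]
shift mm [  8.3  19.8 111. ] turn -0.6
```

View pics/w1.png

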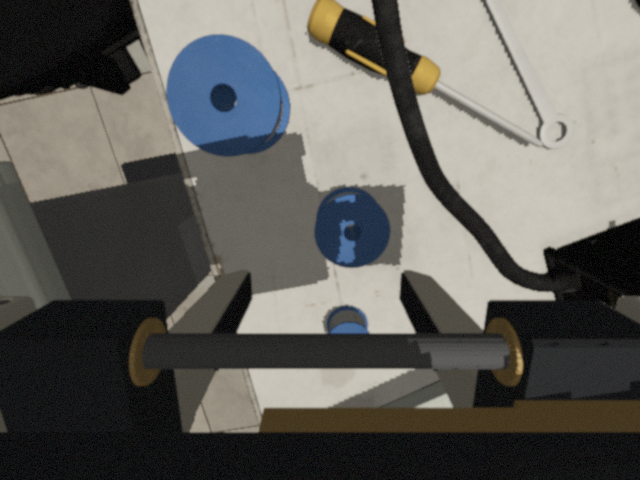

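The wrist view shows the spool at (351,229), fitted circle diameter 55 mm with its top at 45 mm, which matches the listed 56 x 45 mm. Its neighbours are the large spool at (226,96) and the small one at (349,329), and the hose at (470,220) clears the fingers.

drive_tool(moves=[80,10,18,0,0,0,0,80,0,0,0,0,0,0,80,0,0,30,0,0,0,80,0,0,30,0,0,0,80,0,0,25,0,0,0,80,0,0,15,0,0,0,80,0,0,11,0,0,0,80,0,0,0,0,0,0], grip_force=15)

```text
t: 3.15
tool_pos: [0.4428, 0.0529, 0.1931]
orientation: [-2.418, -2.004, 0.002]
force: [-0.9, -0.0, -0.3]
opening: 0.0799
gripper_force: 0.0
```

drive_tool(moves=[40,0,0,0,0,0,0,40,0,0,0,0,0,0,40,0,0,0,0,0,0,40,0,0,0,0,0,0,40,0,0,0,0,0,0,40,0,0,0,0,0,0], grip_force=15)

```text
t: 3.75
tool_pos: [0.4437, 0.053, 0.1945]
orientation: [2.42, 2.003, 0.001]
force: [-2.3, 0.2, 6.5]
opening: 0.0556
gripper_force: 15.0
```

Run:
```python
from h import *
rel([.487-.0115*-.309+.01*.951,-.287-.0115*.951+.01*.309,.2],18)
```

```text
t 3.75 grasp [0.4438 0.053  0.0272] zaxis [ 0.001  0.    -1.   ] yaw -10.8 open 0.055552101234996 F [-2.3  0.2  6.5]
shift mm [-331.2  120.4 -172.8] turn -28.8
```

drive_tool(moves=[40,0,0,-20,0,0,0,40,0,0,-40,0,0,0,40,0,0,-40,0,0,0,40,0,0,-30,0,0,0,40,-41,15,-5,0,0,0,40,-41,15,0,0,0,0,40,-41,15,0,0,0,0,40,-41,15,0,0,0,0])

```text
t: 4.55
tool_pos: [0.4716, -0.1209, 0.3289]
orientation: [2.419, 2.003, 0.0]
force: [2.0, -0.2, -1.9]
opening: 0.0552
gripper_force: 15.0
```

drive_tool(moves=[40,-41,15,0,0,0,0,40,-41,15,0,0,0,0,40,-41,15,0,0,0,0,40,-41,15,0,0,0,-7,40,0,0,0,0,0,-7.5,40,0,0,0,0,0,-7.5,40,0,0,0,0,0,-7,40,0,0,0,0,0,0])

```text
t: 5.35
tool_pos: [0.4998, -0.2918, 0.3282]
orientation: [-1.839, -2.546, 0.0]
force: [-0.5, -0.4, -1.3]
opening: 0.0553
gripper_force: 15.0
```

Run:
```python
from h import *
rel([.4998,-.2948,.055],18)
c=robot.read_camera("wrist");save("pics/w2.png",c["color"]);np.savez("w2.npz",**c)
```

```text
t 5.35 grasp [ 0.4996 -0.2917  0.1609] zaxis [-0.001  0.    -1.   ] yaw 18.3 open 0.055258281575300244 F [-0.5 -0.4 -1.3]
shift mm [ -3.   -0.8 105.9] turn 0.3
```

View pics/w2.png

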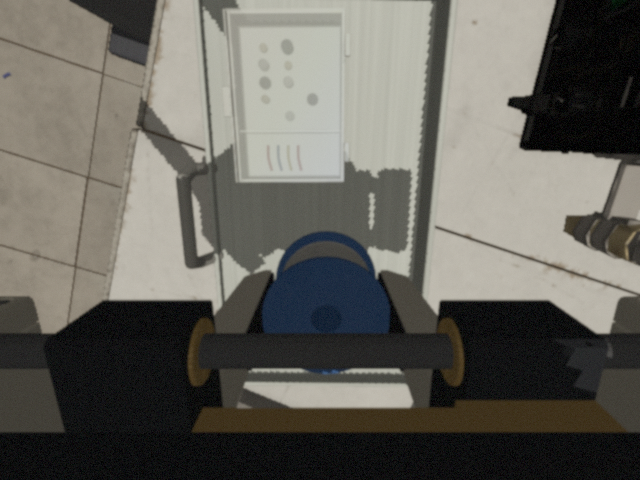

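The wrist view shows the held spool at (325,300). The box's near edge runs (236,182)–(344,182), the handle bar (184,178)–(193,265), and the fence's top edge (452,0)–(425,300).

Run:
```python
from h import *
c=dict(np.load("w2.npz"))
g=lambda u,v,z:ray(c,u,v,z)
C=np.array([.487,-.287]);a=np.radians(18);ex=np.array([np.cos(a),np.sin(a)]);ey=np.array([-ex[1],ex[0]])
for n,u,v,z in(("box",236,182,.059),("box",344,182,.059),("box",342,10,.059),("box",229,12,.059),("h",184,178,.069),("h",193,265,.069),("fence top",452,0,.061),("fence top",437,225,.061),("lip",203,20,.037),("lip",222,290,.037)):
    X=g(u,v,z);d=X[:2]-C;print(n,X.round(4),"tray",(d@ex).round(4),(d@ey).round(4))
```

```text
box [ 0.4219 -0.2695  0.059 ] tray -0.0566 0.0367
box [ 0.4981 -0.2443  0.059 ] tray 0.0237 0.0372
box [ 0.4601 -0.1391  0.059 ] tray 0.0201 0.1489
box [ 0.3902 -0.1635  0.059 ] tray -0.0539 0.1474
h [ 0.3882 -0.2766  0.069 ] tray -0.0907 0.0404
h [ 0.4084 -0.3392  0.069 ] tray -0.0908 -0.0253
fence top [ 0.5257 -0.1122  0.061 ] tray 0.0908 0.1543
fence top [ 0.5759 -0.2525  0.061 ] tray 0.0952 0.0053
lip [ 0.366 -0.169  0.037] tray -0.0786 0.1496
lip [ 0.4287 -0.3698  0.037 ] tray -0.081 -0.0607
```

drive_tool(moves=[40,0,-1,25,0,0,0,40,0,0,25,0,0,0,40,0,0,20,0,0,0,40,0,0,18,0,0,0,40,0,0,10,0,0,0,40,0,0,5,0,0,0,40,0,0,2,0,0,0,40,0,0,0,0,0,0])

```text
t: 6.2
tool_pos: [0.4993, -0.2922, 0.2244]
orientation: [1.842, 2.544, -0.0]
force: [-0.5, -0.2, -2.2]
opening: 0.055
gripper_force: 15.0
```

Run:
```python
from h import *
rel([.4998,-.2918,.0542],18)
```

```text
t 6.2 grasp [ 0.4994 -0.2923  0.0571] zaxis [ 0.001 -0.001 -1.   ] yaw 18.2 open 0.05500395528419259 F [-0.5 -0.2 -2.2]
shift mm [0.3 0.5 2.9] turn 0.2
```

drive_tool(moves=[40,0,0,1,0,0,0,40,0,0,1,0,0,0,40,0,0,1,0,0,0,40,0,0,0,0,0,0])

```text
t: 6.6
tool_pos: [0.4992, -0.2922, 0.2216]
orientation: [1.841, 2.544, -0.0]
force: [-1.4, 1.3, 3.2]
opening: 0.0554
gripper_force: 15.0
```

drive_tool(moves=[58,0,0,0,0,0,0,62,0,0,0,0,0,0,72,0,0,0,0,0,0,78,0,0,0,0,0,0,78,0,0,0,0,0,0,78,0,0,-15,0,0,0,78,0,0,-30,0,0,0,78,0,0,-40,0,0,0])

```text
t: 7.4
tool_pos: [0.4982, -0.2915, 0.3056]
orientation: [-1.839, -2.542, 0.0]
force: [0.7, 0.2, -0.6]
opening: 0.078
gripper_force: 0.0
```

drive_tool(moves=[60,0,-15,-25,0,0,0,40,0,-30,0,0,0,0,40,0,-30,0,0,0,0,40,0,-28,0,0,0,0,40,0,0,0,0,0,0])

```text
t: 7.9
tool_pos: [0.3991, -0.3251, 0.332]
orientation: [1.844, 2.543, -0.002]
force: [0.4, 0.2, -0.5]
opening: 0.043
gripper_force: 0.0
```

Run:
```python
from h import *
c=robot.read_camera("scene");np.savez("scene2.npz",**c)
save("pics/s2.png",cv2.resize(c["color"][190:350,240:440],None,fx=4,fy=4,interpolation=cv2.INTER_CUBIC))
w=robot.read_camera("wrist");np.savez("w3.npz",**w);save("pics/w3.png",w["color"])
rel([.3983,-.3079,.064],18)
```

```text
t 8.0 grasp [ 0.4014 -0.3246  0.1646] zaxis [ 0.001 -0.001 -1.   ] yaw 18.1 open 0.04071044205353874 F [-0.5  1.2 -0. ]
shift mm [ 17.    2.2 100.6] turn 0.1
```

View pics/s2.png

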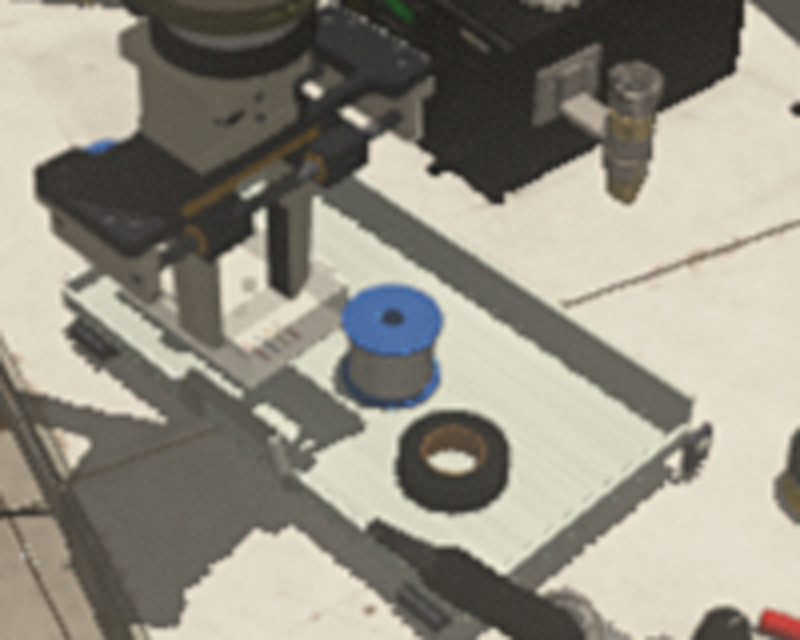

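View pics/w3.png

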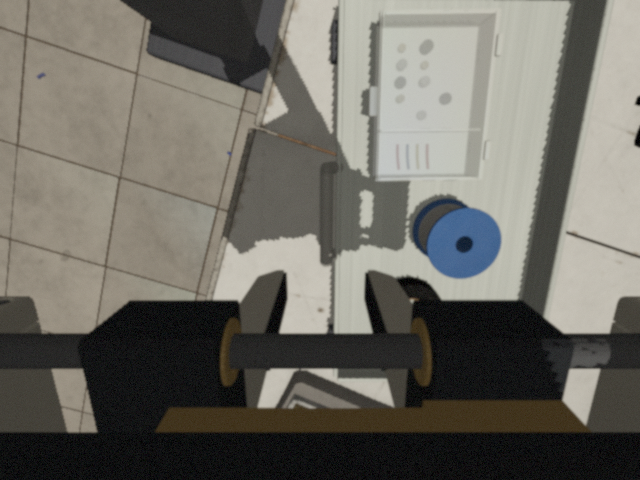

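The spool stands upright between the tape and the box with gaps on both sides. In the wrist view the handle bar runs (327,165)–(327,263).

Run:
```python
from h import *
w=dict(np.load("w3.npz"));a=ray(w,327,165,.069);b=ray(w,327,263,.069);m=(a+b)/2;print(a,b,m,np.hypot(*(a-b)[:2]),np.degrees(np.arctan2((a-b)[1],(a-b)[0]))-90)
P=pts(w);q=P[185:245,322:333].reshape(-1,3);q=q[abs(q[:,2]-.067)<.01];print(q.mean(0),len(q))
rel([m[0],m[1],.062],18)
```

```text
[ 0.38330362 -0.26943268  0.069     ] [ 0.40651338 -0.34009149  0.069     ] [ 0.3949085  -0.30476209  0.069     ] 0.07437311422025177 18.18414240537517
[ 0.39460447 -0.3039139   0.06798324] 654
t 8.0 grasp [ 0.4014 -0.3246  0.1646] zaxis [ 0.001 -0.001 -1.   ] yaw 18.1 open 0.04071044205353874 F [-0.5  1.2 -0. ]
shift mm [ 21.   -0.  102.6] turn 0.1
```

drive_tool(moves=[40,21,0,0,0,0,0,40,0,0,30,0,0,0,40,0,0,30,0,0,0,40,0,0,20,0,0,0,40,0,0,12,0,0,0,40,0,0,9,0,0,0,40,0,0,0,0,0,0])

```text
t: 8.7
tool_pos: [0.3948, -0.304, 0.2291]
orientation: [-1.84, -2.545, -0.0]
force: [-0.3, -0.8, 0.3]
opening: 0.0402
gripper_force: 0.0
```

drive_tool(moves=[0,0,0,0,0,0,0,0,0,0,0,0,0,0,0,0,0,0,0,0,0,0,0,0,0,0,0,0,0,0,0,0,0,0,0,0,0,0,0,0,0,0], grip_force=25)

```text
t: 9.3
tool_pos: [0.3943, -0.3047, 0.2303]
orientation: [1.842, 2.545, -0.002]
force: [-4.3, -0.3, 6.3]
opening: 0.0092
gripper_force: 25.0
```

Run:
```python
from h import *
rel([.395,-.305,.064],18)
# arc rows: forward (tool +y) and up (tool -z) increments for tilt steps
r=np.hypot(.19,.04);a0=np.arctan2(.04,.19)
for st in(.04,.05):
  th=np.arange(0,.651,st);y=.19-r*np.cos(a0+th);z=r*np.sin(a0+th)-.04
  print(st,(np.diff(y)*1e3).round(1),(np.diff(z)*1e3).round(1))
```

```text
t 9.3 grasp [ 0.3942 -0.3048  0.063 ] zaxis [-0.001 -0.001 -1.   ] yaw 18.2 open 0.009181056623064503 F [-4.3 -0.3  6.3]
shift mm [-0.4  0.7 -1. ] turn 0.2
0.04 [1.8 2.1 2.4 2.6 2.9 3.2 3.5 3.8 4.  4.3 4.6 4.8 5.  5.3 5.5 5.7] [7.6 7.5 7.4 7.3 7.2 7.1 6.9 6.8 6.6 6.5 6.3 6.1 5.9 5.7 5.5 5.3]
0.05 [2.2 2.7 3.2 3.6 4.1 4.5 4.9 5.3 5.7 6.1 6.5 6.8 7.2] [9.4 9.3 9.2 9.  8.8 8.6 8.4 8.1 7.8 7.5 7.2 6.9 6.5]
```

drive_tool(moves=[0,0,1.8,-7.6,0,0,0,0,0,2.1,-7.5,0,0,0,0,0,2.4,-7.4,0,0,0,0,0,2.6,-7.3,0,0,0,0,0,2.9,-7.2,0,0,0,0,0,3.2,-7.1,0,0,0])

```text
t: 9.9
tool_pos: [0.4081, -0.3002, 0.2736]
orientation: [-1.842, -2.544, 0.004]
force: [-5.5, -7.0, -3.6]
opening: 0.0092
gripper_force: 25.0
```

drive_tool(moves=[0,0,1.7,-3.5,0,0,0,0,0,1.8,-3.4,0,0,0,0,0,1.9,-3.4,0,0,0,0,0,1.9,-3.4,0,0,0,0,0,2,-3.3,0,0,0,0,0,2,-3.3,0,0,0,0,0,2.1,-3.3,0,0,0,0,0,2.2,-3.2,0,0,0])

```text
t: 10.7
tool_pos: [0.4225, -0.2957, 0.3005]
orientation: [-1.842, -2.543, 0.005]
force: [-9.9, -7.8, 3.0]
opening: 0.0092
gripper_force: 25.0
```

drive_tool(moves=[0,0,2.3,-3.2,0,0,0,0,0,2.3,-3.1,0,0,0,0,0,2.4,-3.1,0,0,0,0,0,2.4,-3,0,0,0,0,0,5,-5.9,0,0,0,0,0,5.3,-5.7,0,0,0,0,0,5.5,-5.5,0,0,0,0,0,0,0,0,0,0])

```text
t: 11.5
tool_pos: [0.447, -0.2878, 0.332]
orientation: [1.842, 2.545, -0.005]
force: [-13.0, -3.7, 10.7]
opening: 0.0091
gripper_force: 24.9
```

Run:
```python
from h import *
rel([.395,-.305,.064],18)
c=robot.read_camera("scene");np.savez("scene3.npz",**c)
save("pics/s3.png",cv2.resize(c["color"][170:350,240:440],None,fx=3.3,fy=3.3,interpolation=cv2.INTER_CUBIC))
```

```text
t 11.5 grasp [ 0.4467 -0.2883  0.1647] zaxis [-0.002 -0.003 -1.   ] yaw 18.2 open 0.00911124877203668 F [-13.   -3.7  10.7]
shift mm [  0.4 -54.  100.9] turn 0.2
```

View pics/s3.png

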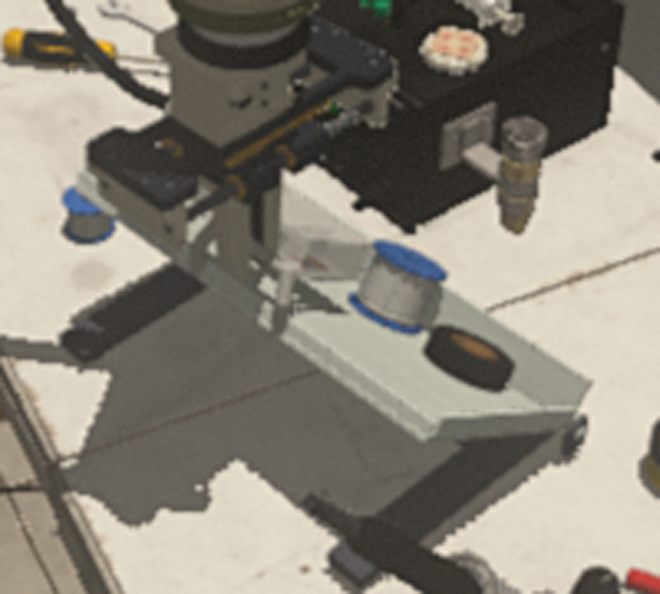

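The tray is tipped about 0.6 rad. The spool at (400,285), tape at (470,355) and box at (330,255) lie along the fence. I tip it slightly further and hold so they settle.

drive_tool(moves=[0,0,5,-5.3,0,0,0,0,0,0,0,0,0,0,0,0,0,0,0,0,0,0,0,0,0,0,0,0,0,0,0,0,0,0,0,0,0,0,0,0,0,0,0,0,0,0,0,0,0])

```text
t: 12.25
tool_pos: [0.4515, -0.2864, 0.3365]
orientation: [1.843, 2.544, -0.005]
force: [-10.2, -5.4, 7.1]
opening: 0.0089
gripper_force: 24.9
```

Run:
```python
from h import *
rel([.395,-.305,.064],18)
a=np.radians(18.1);ex=np.array([np.cos(a),np.sin(a),0]);ey=np.array([-ex[1],ex[0],0]);ez=np.array([0,0,1])
h0=np.array([.395,-.305,.064]);H=h0+.19*ex-.04*ez
s=robot.read_state();R=Ro.from_rotvec(s["orientation"]).as_matrix();g=s["tool_pos"]+R[:,2]*.167
d=g-H;th=np.arctan2(d[2],-d@ex)-np.arctan2(.04,.19);print("tilt",th)
c=robot.read_camera("side");np.savez("side3.npz",**c)
save("pics/sd3.png",cv2.resize(c["color"][190:370,220:440],None,fx=3.3,fy=3.3,interpolation=cv2.INTER_CUBIC))
tx=np.cos(th)*ex-np.sin(th)*ez;tz=np.sin(th)*ex+np.cos(th)*ez
for n,c in(("side",c),("scene",robot.read_camera("scene"))):
    P=pts(c)-H;X=np.stack([P@tx,P@ey,P@tz],-1)
    k=(abs(X[...,1])<.165)&(X[...,0]>-.1)&(X[...,0]<.02)
    for lo,hi,nm in((.015,.026,"tape"),(.030,.040,"box"),(.044,.055,"spool")):
        q=X[k&(X[...,2]>lo)&(X[...,2]<hi)]
        q=q[q[:,0]<-.009]
        print(n,nm,len(q),np.percentile(q,[1,50,99],axis=0).round(3).tolist() if len(q) else"")
```

```text
t 12.25 grasp [ 0.4512 -0.2868  0.1692] zaxis [-0.002 -0.003 -1.   ] yaw 18.2 open 0.00890603907090096 F [-10.2  -5.4   7.1]
shift mm [  0.4 -58.8 105.4] turn 0.2
tilt 0.6305262019929492
side tape 661 [[-0.088, -0.16, 0.015], [-0.049, -0.048, 0.019], [-0.009, 0.129, 0.026]]
side box 607 [[-0.09, -0.147, 0.03], [-0.052, 0.057, 0.034], [-0.009, 0.135, 0.039]]
side spool 162 [[-0.063, -0.052, 0.044], [-0.039, -0.028, 0.046], [-0.011, 0.002, 0.047]]
scene tape 522 [[-0.088, -0.16, 0.015], [-0.05, -0.073, 0.021], [-0.009, 0.129, 0.026]]
scene box 442 [[-0.09, -0.162, 0.03], [-0.041, 0.028, 0.036], [-0.009, 0.101, 0.039]]
scene spool 129 [[-0.065, -0.049, 0.044], [-0.044, -0.024, 0.049], [-0.012, 0.003, 0.05]]
```

View pics/sd3.png

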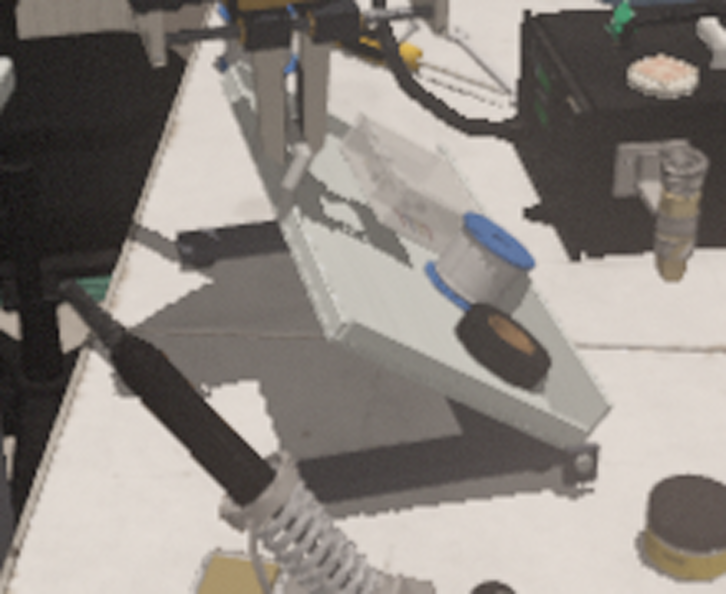

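All three have run down. The spool spans −64 to −11 mm from the hinge line, the box's near edge is at about −90 mm, and the tape lies against the fence. Now I lower along the reversed arc.

drive_tool(moves=[0,0,-5,5.3,0,0,0,0,0,-5.5,5.5,0,0,0,0,0,-5.3,5.7,0,0,0,0,0,-5,5.9,0,0,0,0,0,-4.8,6.1,0,0,0,0,0,-4.6,6.3,0,0,0,0,0,-4.3,6.4,0,0,0,0,0,-4,6.6,0,0,0])

```text
t: 13.15
tool_pos: [0.4149, -0.2982, 0.2878]
orientation: [1.842, 2.544, -0.004]
force: [-6.1, -5.3, 1.0]
opening: 0.0096
gripper_force: 25.0
```

drive_tool(moves=[0,0,-3.8,6.7,0,0,0,0,0,-3.5,6.9,0,0,0,0,0,-3.2,7.1,0,0,0,0,0,-2.9,7.2,0,0,0,0,0,-2.6,7.3,0,0,0,0,0,-1.2,3.7,0,0,0,0,0,-1.2,3.7,0,0,0])

```text
t: 13.85
tool_pos: [0.3978, -0.3037, 0.2448]
orientation: [1.842, 2.544, -0.002]
force: [-3.9, -4.9, 0.0]
opening: 0.009
gripper_force: 25.0
```

Run:
```python
from h import *
rel([.3942,-.3048,.063],18)
```

```text
t 13.85 grasp [ 0.3977 -0.3039  0.0775] zaxis [-0.001 -0.001 -1.   ] yaw 18.2 open 0.009032218539914217 F [-3.9 -4.9  0. ]
shift mm [ 0.3 -3.6 14.5] turn 0.2
```

drive_tool(moves=[0,0,-1,3.5,0,0,0,0,0,-1,3,0,0,0,0,0,-0.7,3,0,0,0,0,0,-0.6,2.5,0,0,0,0,0,-0.4,2,0,0,0,0,0,0,1.5,0,0,0,0,0,0,0,0,0,0,0,0,0,0,0,0,0])

```text
t: 14.65
tool_pos: [0.3944, -0.3048, 0.2299]
orientation: [1.842, 2.545, -0.002]
force: [-6.2, -3.5, 2.8]
opening: 0.0089
gripper_force: 25.0
```

Run:
```python
from h import *
rel([.3942,-.3048,.063],18)
```

```text
t 14.65 grasp [ 0.3943 -0.3051  0.0626] zaxis [-0.001 -0.001 -1.   ] yaw 18.2 open 0.00886674207734408 F [-6.2 -3.5  2.8]
shift mm [ 0.3 -0.1 -0.4] turn 0.2
```

drive_tool(moves=[14,0,0,0,0,0,0,22,0,0,0,0,0,0,34,0,0,0,0,0,0,36,0,0,0,0,0,0,36,0,0,-15,0,0,0,36,0,0,-30,0,0,0,36,0,0,-40,0,0,0,36,0,0,-40,0,0,0])

```text
t: 15.45
tool_pos: [0.3946, -0.3038, 0.3554]
orientation: [-1.841, -2.544, -0.001]
force: [0.2, -0.8, 0.8]
opening: 0.0357
gripper_force: 0.0
```

drive_tool(moves=[36,-20,30,-20,0,0,0,36,-20,30,0,0,0,0,36,0,0,0,0,0,0,36,0,0,0,0,0,0])

```text
t: 15.85
tool_pos: [0.4646, -0.3233, 0.3737]
orientation: [-1.839, -2.545, -0.0]
force: [-0.3, -0.2, -0.4]
opening: 0.0365
gripper_force: 0.0
```

Run:
```python
from h import *
c=robot.read_camera("wrist");save("pics/w4.png",c["color"]);np.savez("w4.npz",**c)
rel([.3942,-.3048,.063],18)
a=np.radians(18.1);ex=np.array([np.cos(a),np.sin(a),0]);ey=np.array([-ex[1],ex[0],0])
H=np.array([.395,-.305,0])+.19*ex
for n,c in(("wrist",c),("scene",robot.read_camera("scene")),("side",robot.read_camera("side"))):
    P=pts(c)-H;x,y,z=P@ex,P@ey,P[...,2]
    k=(abs(y)<.165)&(x>-.18)&(x<-.008)
    for nm,lo,hi in(("floor",.02,.033),("tape",.041,.049),("box",.055,.063),("spool",.068,.078)):
        m=k&(z>lo)&(z<hi)
        if nm=="tape":m&=y<-.05
        if nm=="box":m&=y>0
        q=np.c_[x[m],y[m],z[m]];print(n,nm,len(q),np.percentile(q,[1,50,99],axis=0).round(3).tolist())
        if nm=="spool" and len(q):print(cv2.minEnclosingCircle(q[:,:2].astype(np.float32)))
```

```text
t 15.9 grasp [ 0.4638 -0.323   0.2064] zaxis [-0.001  0.001 -1.   ] yaw 18.3 open 0.036001091068688554 F [ 0.4 -0.6 -0.6]
shift mm [ 38.8 -60.2 143.5] turn 0.3
wrist floor 37515 [[-0.178, -0.16, 0.025], [-0.123, 0.013, 0.027], [-0.014, 0.152, 0.031]]
wrist tape 1873 [[-0.066, -0.117, 0.041], [-0.032, -0.087, 0.045], [-0.008, -0.057, 0.048]]
wrist box 15066 [[-0.088, 0.026, 0.056], [-0.049, 0.086, 0.059], [-0.009, 0.137, 0.061]]
wrist spool 3130 [[-0.063, -0.048, 0.07], [-0.036, -0.021, 0.072], [-0.01, 0.004, 0.073]]
((-0.03615923970937729, -0.022250982001423836), 0.028282932937145233)
scene floor 5069 [[-0.17, -0.155, 0.025], [-0.111, -0.035, 0.028], [-0.012, 0.155, 0.032]]
scene tape 441 [[-0.137, -0.165, 0.041], [-0.036, -0.101, 0.046], [-0.008, -0.056, 0.049]]
scene box 796 [[-0.09, 0.026, 0.055], [-0.061, 0.066, 0.061], [-0.009, 0.138, 0.063]]
scene spool 337 [[-0.063, -0.048, 0.069], [-0.036, -0.022, 0.073], [-0.01, 0.006, 0.077]]
((-0.03637178614735603, -0.020707080140709877), 0.030249282717704773)
side floor 4798 [[-0.177, -0.149, 0.024], [-0.117, -0.041, 0.026], [-0.01, 0.154, 0.032]]
side tape 438 [[-0.069, -0.158, 0.041], [-0.034, -0.102, 0.044], [-0.009, -0.057, 0.049]]
side box 956 [[-0.09, 0.023, 0.056], [-0.05, 0.075, 0.059], [-0.008, 0.137, 0.061]]
side spool 317 [[-0.064, -0.053, 0.069], [-0.038, -0.027, 0.071], [-0.012, 0.001, 0.073]]
((-0.03733721375465393, -0.02533675543963909), 0.029969632625579834)
```

View pics/w4.png

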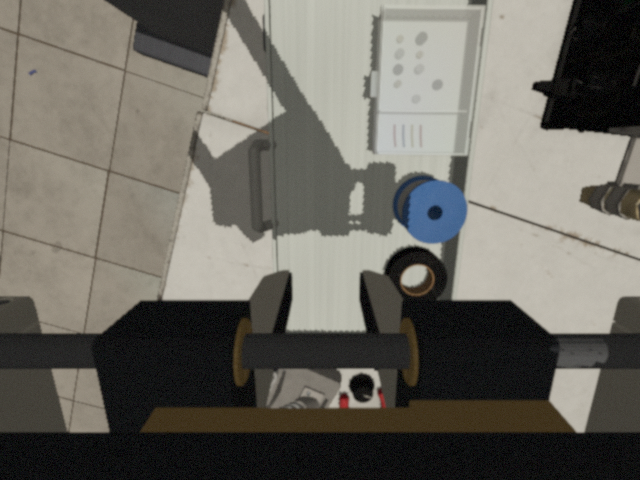

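The wrist view shows the row against the fence: box (428,80), spool (435,212), tape (415,275), tray flat. One check remains: the box's angle and the gap to the fence's inner face.

Run:
```python
from h import *
c=dict(np.load("w4.npz"));a=np.radians(18.1);ex=np.array([np.cos(a),np.sin(a),0]);ey=np.array([-ex[1],ex[0],0])
H=np.array([.395,-.305,0])+.19*ex
P=pts(c)-H;x,y,z=P@ex,P@ey,P[...,2]
# near box edge and lip and fence lines: extreme x per y bin
ys=np.arange(.035,.13,.008);ne=[];fa=[];li=[];ft=[]
for yy in ys:
    k=abs(y-yy)<.003
    b=k&(z>.054)&(z<.063)&(x>-.11)
    ne.append(np.percentile(x[b],1));fa.append(x[b&(x<.02)].max())
    ft.append(x[k&(z>.03)&(z<.063)&(x>-.02)&(x<.03)].max())
for n,v in(("box near",ne),("fence outer top",ft)):
    p=np.polyfit(ys,v,1);print(n,"slope",p[0].round(4),"at mid",np.polyval(p,.082).round(4),np.round(v,3))
# fence inner face: points on face away from objects
k=(y<-.125)&(y>-.15)&(x>-.03)&(x<.01)
for lo in np.arange(.024,.064,.006):
    m=k&(z>lo)&(z<lo+.006);print(lo.round(3),m.sum(),np.percentile(x[m],[5,50,95]).round(4) if m.any() else"")
k=(y<.022)&(y>.008)&(x>-.03)&(x<.01)
for lo in np.arange(.024,.064,.006):
    m=k&(z>lo)&(z<lo+.006);print("gap",lo.round(3),m.sum(),np.percentile(x[m],[5,50,95]).round(4) if m.any() else"")
t=(z>.041)&(z<.049)&(y<-.05)&(y>-.13)&(x<-.009);q=np.c_[x[t],y[t]].astype(np.float32);print("tape",cv2.minEnclosingCircle(q))
```

```text
box near slope 0.0011 at mid -0.0889 [-0.088 -0.088 -0.088 -0.088 -0.088 -0.093 -0.092 -0.092 -0.088 -0.088
 -0.088 -0.087]
fence outer top slope 0.0081 at mid -0.0028 [-0.003 -0.003 -0.003 -0.003 -0.003 -0.003 -0.003 -0.003 -0.002 -0.003
 -0.003 -0.002]
0.024 2 [-0.0101 -0.0093 -0.0086]
0.03 0 
0.036 0 
0.042 0 
0.048 0 
0.054 0 
0.06 0 
gap 0.024 363 [-0.0288 -0.0184 -0.008 ]
gap 0.03 39 [-0.0083 -0.008  -0.0074]
gap 0.036 37 [-0.0084 -0.0079 -0.0075]
gap 0.042 41 [-0.0084 -0.008  -0.0075]
gap 0.048 43 [-0.0084 -0.0079 -0.0074]
gap 0.054 61 [-0.0082 -0.0078 -0.0037]
gap 0.06 72 [-0.0079 -0.006  -0.0039]
tape ((-0.03263624757528305, -0.08595383167266846), 0.03630293905735016)
```

The fence's inner face is at −8 mm. The spool centre is 28 mm from it and the tape spans 58 mm up to it, so both touch. The box is within about 2 mm of it and 0.01 rad of square. Handing in.

```bash
python3 -c "
from plant import robot
print(robot.close_job())"
```

```text
the job is handed in; nothing more can be done
None
```

I stood the middle-sized spool between the tape and the parts box, tipped the tray to about 0.63 rad and lowered it flat with all three against the fence. I then let go and handed the job in at about 16 s; no verdict came back.

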